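Lock out the gas selector valve

ROBOT

A 7-joint arm with a two-finger parallel gripper is mounted at the origin on a cart in front of the work surface, level with it; the furniture and walls round the work are solid. World frame = base frame: x ahead of the robot, y to its left, z up, the work surface at z = 0. Lengths are in m, angles in degrees, forces in N, time in s.
With the tool pointing down it reaches from about 0.4 to 0.85 m from the base axis. Payload 6.9 kg.
Tool frame: the origin (TCP) lies at the very end of the fingers, on their centre line; the grasp point (between the pads) lies 19 mm behind it; z points along the fingers, y is the line along which they close (so a half turn about z gives the same grasp; the last joint's range is limited). The gripper opens to 85 mm and grips with 20 to 120 N. Pads are 22 mm wide; open, the fingers measure 114 mm over their backs; the gripper's body (76 mm by 85 mm) begins 54 mm behind the grasp point. The pads swing forward as they close: fully open they stand 13 mm farther back than shut.
Start: joints at [-69.07, 29.078, -13.613, 85.955, 7.202, 65.827, -8.869], TCP at [0.161, 0.604, 0.231] pointing down, gripper open.
Joint ranges: [-176.47, 176.47], [-13.61, 117.27], [-81.72, 77.17], [0.22, 143.17], [-87.28, 267.28], [10, 112.55], [-165.47, 165.47]. Speed limits (degrees/s): [136.94, 136.94, 180, 180, 180, 180, 180].

INTERFACE

Orientations are given as a 3x3 rotation matrix whose columns are the frame's x, y, z axes.
In Python, from plant import ctrl, cams, models gives the robot as it stands. Calls block until the motion is done:
- ctrl.movep(position, orientation): joint-space move of the TCP to a pose.
- ctrl.movel(position, ori=None, vel=0.15): straight line of the TCP; ori=None keeps the orientation; vel is the mean speed in m/s.
- ctrl.move_j(angles): joint-space move.
- ctrl.gripper_open() and ctrl.close_gripper(): open the fingers fully, or close them until they stop; the grip force is fixed at half the most.
- ctrl.wait(seconds).
- ctrl.inverse_kinematics(position, orientation): joint angles nearest the present ones, or None.
- cams.read_camera(name): name is "scene" or "top" or "wrist"; returns a dict with "color" (480x640x3 uint8, blue, green, red), "fx", "fy", "cx", "cy" (pixels), "view" (4x4, takes a point from world to camera coordinates); the wrist camera has in their place "hand_eye" (4x4, takes a point from camera to tool coordinates, whose origin is the TCP and whose axes are the flange's). Camera axes: x right, y down, z forward; pixel columns grow to the right and rows downward; lengths in m; the calibration is good to about 2 mm. A picture is of the moment at which its call begins: read the wrist's pose just before it. There is no depth.
A pose or a line that the arm cannot do raises ctrl.IKError and nothing moves.
- ctrl.close_job(): hands the job in; it is judged then, once.
Trained networks look in a picture, given as the dict that the camera call returned (one of the last four; its "shot" number tells which), for a name from the list of things; names that differ only in an ending like _2 or _b are one class to them, and where a whole thing is asked for, a point or a joint stands for the part that bears it (a point fixed in the world has none). Each returns a list of dicts, best first, with "score" (0 to 1); they miss things now and then, are a little off and sometimes report something else, mostly with a low value. They report only what shows in the picture. A call takes as long as a camera call.
- models.trace(picture, label): "mask" (480x640 bool, what is visible of it) and "uv" ([column, row] in pixels, amid what is visible of it).
- models.mark_of(picture, label): "uv" ([column, row] in pixels: a listed point, or the origin of a listed thing).
Readings, each from a call of its own:
- ctrl.read_clock(): time.
- ctrl.read_joint_pos(): joint angles.
- ctrl.read_joint_vel(): joint speeds.
- ctrl.read_joint_efforts(): joint torques, N m.
- ctrl.read_ee_pos(): TCP position.
- ctrl.read_ee_rot(): TCP orientation.
- ctrl.read_contact_force(): force on the tool from outside, world axes, zero at the start.
- ctrl.read_torque(): the same for the moment, N m.
- ctrl.read_gripper_width(): finger opening in m.
- ctrl.read_grasp_force(): force on a finger pad.
Only numpy, scipy, OpenCV 4.12 (cv2) and the standard library are available. Lean on these libraries where they do the work, as an engineer would, in place of code of your own. Each camera call takes 0.05 s, during which the arm holds its last target. There are 200 camera calls.

TASK

Lock out the gas valve on the bench: with the fingertips, push the handle knob of the yellow slotted disc round, either way, until its slot lines up with the steel locking bar, then push the bar by its red plate through the slot until the plate meets the blue guide. Only push; do not lift the bar, and leave the loose fittings and tools lying about where they are.

Things in the scene. Friction and masses are not known exactly. Their poses are not given: they have to be found in the camera images.
- lock_block: Fixed valve lock-out block; aluminium base plate 8 mm thick, 84 mm wide, x -234 to +62 mm. Origin: on the worktop below the disc's turning axis. x: the direction in which the bar is pushed; z up. Rail under the bar: x -233 to -40 mm, 40 mm wide, 25 mm high, with low side walls to 31 mm. Blue open keeper past the disc: x 40 to 61 mm, 39 mm wide and high. Brass side ports to y = -55/+55 mm, 22 mm high.
- guide_face (a point): Middle of the rear face of the blue covered guide (on the block at x = -88 mm, 25 mm above the worktop), which the red plate meets when the bar is fully home. The guide reaches 48 mm from here towards the disc; it is 44 mm wide and its top is 44 mm above the worktop. Axes as the block's.
- locking_disc (a joint): Angle of the yellow disc about the vertical through the block's origin, counter-clockwise from above; radius 34 mm, top 40 mm high, slot 18 mm wide. Slot lined up with the bar at 0 and at pi, equally good. Handle points to the block's -y at 0, +x at pi/2, +y at pi. Range -0.3 to pi + 0.3, friction 0.06 N m, stays where left; no click or stop at the lined-up angles. Starts 0.6 to 2.54.
- handle_knob (a point): Top centre of the black upright knob of the disc's handle: a pin 13 mm in diameter, 60 mm from the disc's axis, standing from 46 to 72 mm above the worktop on a steel arm 14 mm wide (40 to 46 mm high). It is pushed sideways, round the disc's axis.
- locking_bar: Loose steel bar 14 x 14 mm, about 0.25 kg, sliding on the rail and through the guide with 1 mm play. Origin: middle of its underside, below the front face of the red plate; x towards the tip, parallel to the block's x. Tip 145 mm ahead, last 14 mm tapered to 7 mm. In the block's frame the origin starts at x = -213 to -188 mm; fully home it is at -88 mm. Always 25 mm above the worktop.
- push_plate (a point): Middle of the rear face of the red upright plate at the bar's tail, where it is pushed (52 mm above the worktop). The plate is 14 mm thick, 36 mm wide and spans 33 to 71 mm above the worktop. Axes as the bar's.
- brass_union: Loose brass pipe union, 22 x 39 x 19 mm, lying beside the block's rail; leave alone. Origin: centre of its underside.
- steel_tee: Loose steel tee fitting, 29 x 36 x 14 mm, lying on the other side of the rail; leave alone. Origin: centre of its underside.
- tube_cutter: Loose small red tube cutter, 32 x 58 x 20 mm; leave alone. Origin: centre of its underside.
- screwdriver_small: Loose small screwdriver with a red handle, 18 x 136 x 18 mm; leave alone. Origin: centre of its underside.

How it is judged (in metres and radians):
On the way, in this order (a step that is already met when the one before it is completed fails the run):
1. the disc's slot is lined up with the bar (within 0.1 rad) ((value of joint locking_disc between -0.1 and 0.1 rad or value of joint locking_disc between 3.0416 and 3.2416 rad)), for 0.2 s.
2. the bar is pushed through the slot, its plate within 4 mm of the guide (x of locking_bar in the frame of lock_block above -0.092 m), for 0.2 s.
At the end, for the whole second after the job is handed in: The bar lies flat in its guide and through the disc's slot, its red plate within 4 mm of the guide, the disc within 0.1 rad of a lined-up position, the bar at rest (x of locking_bar in the frame of lock_block between -0.092 and -0.084 m and z of locking_bar in the frame of lock_block below 0.03 m and angle between the x axis of locking_bar and the x axis of lock_block, either way round below 0.08 rad and (value of joint locking_disc between -0.1 and 0.1 rad or value of joint locking_disc between 3.0416 and 3.2416 rad) and linear speed of locking_bar below 0.02 m/s); the robot touches nothing.
It fails at once if the bar is lifted or tipped out of its rail (more than 12 mm up or 0.15 rad out of line) (z of locking_bar in the frame of lock_block above 0.037 m or angle between the x axis of locking_bar and the x axis of lock_block, either way round above 0.15 rad).
It fails at once if a loose fitting or tool is moved by more than 20 mm (distance of any of brass_union, steel_tee, tube_cutter, screwdriver_small from where it was at the start of the episode above 0.02 m).
It also fails if it takes over 51 s, if anything falls off the work surface, if the arm or the gripper's body presses on something with over 40 N, if the wrist force passes 120 N, or if a joint passes its speed limit or range.

## Working session

There is one attempt and no reset: what is moved stays moved. The work goes in short steps, each a Python script; the robot and the scene stay as the last script left them, time stands still between calls to the robot, and variables do not carry over. Pictures are saved under pics/ and viewed, at most 10 in all, crops included, and the job is handed in when it is done.

```bash
mkdir -p pics; ls
cat > h.py <<'E'
import numpy as np, cv2
from plant import ctrl, cams, models
def ray(p,uv,T=None):
    V=np.linalg.inv(p["view"]) if T is None else T
    d=V[:3,:3]@np.array([(uv[0]-p["cx"])/p["fx"],(uv[1]-p["cy"])/p["fy"],1.])
    return V[:3,3],d
def atz(p,uv,z,T=None):
    o,d=ray(p,uv,T); return o+d*(z-o[2])/d[2]
E
python3 - <<'E'
from h import *
print(ctrl.read_clock())
H={"lock_block":0,"guide_face":.025,"handle_knob":.072,"locking_bar":.025,"push_plate":.052,"brass_union":0,"steel_tee":0,"tube_cutter":0,"screwdriver_small":0}
for c in ("top","scene"):
    p=cams.read_camera(c); cv2.imwrite(f"pics/{c}.png",p["color"])
    for n,z in H.items():
        for r in models.mark_of(p,n)[:2]: print(c,n,round(r["score"],2),np.round(r["uv"]),atz(p,r["uv"],z).round(4))
print(ctrl.read_clock())
E
```

```text
pics
0.0
top lock_block 0.57 [323. 304.] [0.499  0.0233 0.    ]
top guide_face 0.8 [280. 300.] [0.5028 0.1136 0.025 ]
top handle_knob 0.59 [345. 323.] [ 0.4556 -0.0217  0.072 ]
top locking_bar 0.77 [234. 300.] [0.5007 0.2118 0.025 ]
top push_plate 0.67 [233. 302.] [0.4957 0.2098 0.052 ]
top push_plate 0.6 [225. 298.] [0.5024 0.2282 0.052 ]
top brass_union 0.47 [251. 262.] [0.5877 0.1834 0.    ]
top steel_tee 0.7 [256. 343.] [0.4128 0.1647 0.    ]
top steel_tee 0.19 [225. 183.] [0.7658 0.2491 0.    ]
top tube_cutter 0.71 [432. 277.] [ 0.5628 -0.2149  0.    ]
top screwdriver_small 0.62 [222. 183.] [0.7654 0.256  0.    ]
scene lock_block 0.62 [305. 304.] [0.4983 0.0113 0.    ]
scene guide_face 0.75 [262. 269.] [0.5009 0.1052 0.025 ]
scene guide_face 0.66 [197. 294.] [0.3929 0.1383 0.025 ]
scene handle_knob 0.71 [306. 286.] [ 0.462  -0.0235  0.072 ]
scene handle_knob 0.46 [208. 230.] [0.4807 0.2054 0.072 ]
scene locking_bar 0.72 [214. 247.] [0.4973 0.2175 0.025 ]
scene push_plate 0.64 [208. 231.] [0.5005 0.2295 0.052 ]
scene brass_union 0.66 [273. 242.] [0.6008 0.1756 0.    ]
scene steel_tee 0.67 [195. 296.] [0.4063 0.1644 0.    ]
scene tube_cutter 0.8 [463. 346.] [ 0.5613 -0.2266  0.    ]
scene screwdriver_small 0.67 [303. 199.] [0.7604 0.2414 0.    ]
1.0
```

View pics/top.png

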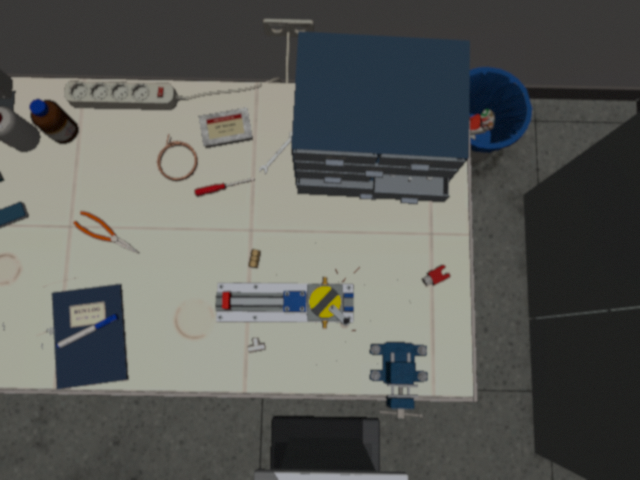

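View pics/scene.png

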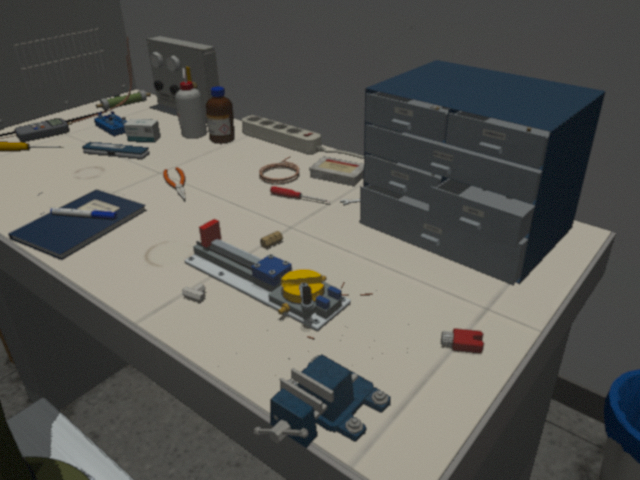

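The block's +x runs along world −Y, with the disc near (0.50, 0.02), plate at Y≈0.23 (top px 226,301) and handle at about 0.8 rad (knob px 346,322). Next is a closer look with the wrist camera.

```bash
cat >> h.py <<'E'
def rot(a): # tool x at world angle a (rad), pointing down
    c,s=np.cos(a),np.sin(a); return np.array([[c,s,0],[s,-c,0],[0,0,-1.]])
def wrist(name=None):
    R=np.array(ctrl.read_ee_rot()); P=np.array(ctrl.read_ee_pos())
    p=cams.read_camera("wrist"); T=np.eye(4); T[:3,:3]=R; T[:3,3]=P
    if name: cv2.imwrite(f"pics/{name}.png",p["color"])
    return p,T@p["hand_eye"]
E
python3 - <<'E'
from h import *
print(np.array(ctrl.read_ee_rot()).round(2)); p,T=wrist(); print(p["hand_eye"])
for a in (90,-90):
    print(a,[None if (q:=ctrl.inverse_kinematics(P,rot(np.radians(a)))) is None else np.round(q) for P in ([.5,.08,.3],[.45,-.05,.055],[.5,.27,.05])])
E
```

```text
[[-0.97  0.26 -0.  ]
 [ 0.26  0.97 -0.  ]
 [ 0.   -0.   -1.  ]]
[[ 9.34673788e-04 -9.55231456e-01 -2.95858060e-01  7.60600989e-02]
 [ 9.99999302e-01  1.10647893e-03 -4.13273668e-04 -3.88992307e-04]
 [ 7.22132719e-04 -2.95857467e-01  9.55231824e-01 -1.41675729e-01]
 [ 0.00000000e+00  0.00000000e+00  0.00000000e+00  1.00000000e+00]]
90 [array([-27.,  16.,  21.,  97.,  -6.,  68.,  -5.]), array([ -7.,  29.,  15., 124., -15.,  28.,  19.]), array([-35.,  36.,   7., 107.,  -6.,  37., -25.])]
-90 [array([  2.,  16., -19.,  97.,   5.,  69., 162.]), array([ 21.,  30., -25., 124.,  24.,  31., 158.]), array([ -9.,  39., -34., 107.,  31.,  44., 119.])]
```

Run:
```python
from h import *
ctrl.close_gripper()
ctrl.movep([.49,.06,.27],rot(np.pi/2))
p,T=wrist("w1")
H={"lock_block":0,"guide_face":.025,"handle_knob":.072,"locking_bar":.025,"push_plate":.052}
for n,z in H.items():
    for r in models.mark_of(p,n)[:2]: print(n,round(r["score"],2),np.round(r["uv"]),atz(p,r["uv"],z,T).round(4))
for r in models.trace(p,"locking_disc")[:2]: print("disc",r["score"],r["uv"],r["mask"].sum())
print(ctrl.read_clock())
```

```text
lock_block 0.69 [334. 236.] [0.5012 0.0192 0.    ]
guide_face 0.65 [333. 167.] [0.4981 0.1053 0.025 ]
locking_bar 0.77 [334.  58.] [0.498  0.2138 0.025 ]
locking_bar 0.44 [331. 167.] [0.4957 0.1056 0.025 ]
push_plate 0.92 [332.  31.] [0.4957 0.2308 0.052 ]
disc 0.6 [329.9, 247.1] 3146
disc 0.24 [581.8, 22.8] 894
4.4417
```

View pics/w1.png

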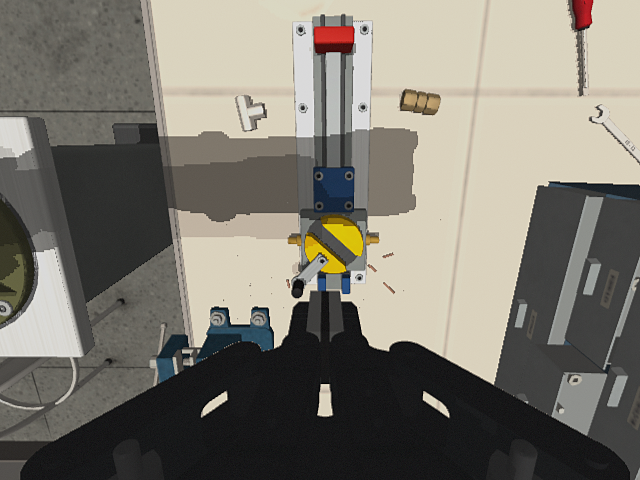

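```bash
cat >> h.py <<'E'
C=np.array([.498,.018])
def fpos(th,off,z=.055,r=.060):
    return np.r_[C+r*np.array([-np.cos(th),-np.sin(th)])-off*np.array([-np.sin(th),np.cos(th)]),z], rot(np.pi/2+th)
E
python3 - <<'E'
from h import *
p,T=wrist()
print("disc",atz(p,(333.5,246),.040,T).round(4),"knob",(k:=atz(p,(298,287),.072,T)).round(4), "guide top", atz(p,(333.5,189),.044,T).round(4))
d=k[:2]-C; th=np.arctan2(-d[1],-d[0]); print("th",th,"r",np.hypot(*d))
for t in np.arange(0,th+.01,.2): 
    q=ctrl.inverse_kinematics(*fpos(t,.0175)); print(round(t,2),None if q is None else np.round(q))
q=ctrl.inverse_kinematics(*fpos(th,.03)); print(q is not None and np.round(q))
E
```

```text
disc [0.4995 0.0175 0.04  ] knob [ 0.4606 -0.019   0.072 ] guide top [0.4988 0.0829 0.044 ]
th 0.7804614481402291 r 0.052592759115644046
0.0 [-13.  28.  14. 126. -15.  27.  13.]
0.2 [-11.  29.  13. 125. -14.  27.  24.]
0.4 [ -9.  29.  12. 124. -12.  28.  36.]
0.6 [ -7.  29.  11. 123. -11.  29.  46.]
[ -3.  30.   9. 120.  -9.  30.  56.]
```

```bash
sed -i 's/^C=.*/C=np.array([.4985,.0175])/' h.py
python3 - <<'E'
from h import *
th=.82
P,R=fpos(th,.034,.12); ctrl.movep(P,R)
P,R=fpos(th,.034); ctrl.movel(P,vel=.12)
print("down",ctrl.read_contact_force())
for t in list(np.arange(th,0,-.1))+[0.]:
    P,R=fpos(t,.0175); ctrl.movel(P,R,vel=.08)
    print(round(t,2),np.round(ctrl.read_contact_force(),1))
P,R=fpos(0,.05); ctrl.movel(P,vel=.15)
P[2]=.27; P[1]=.06;P[0]=.49; ctrl.movel(P,rot(np.pi/2),vel=.25)
p,T=wrist("w2"); cv2.imwrite("pics/w2c.png",cv2.resize(p["color"][150:310,240:440],None,fx=3.5,fy=3.5,interpolation=cv2.INTER_CUBIC))
print(ctrl.read_clock())
E
```

```text
down [-0.19175411  1.48147399  0.88343359]
0.82 [-0.1 -0.1  0.2]
0.72 [-0.2  0.4 -0.5]
0.62 [-0.1  0.3 -0.7]
0.52 [-0.3 -1.  -0. ]
0.42 [-0.  -0.8 -0.1]
0.32 [ 0.2 -0.6 -0.1]
0.22 [-0.  -0.1  0.3]
0.12 [-0.  -0.6 -0. ]
0.02 [0.2 0.4 0.8]
0.0 [-0.1  0.5 -0.1]
10.3
```

View pics/w2c.png

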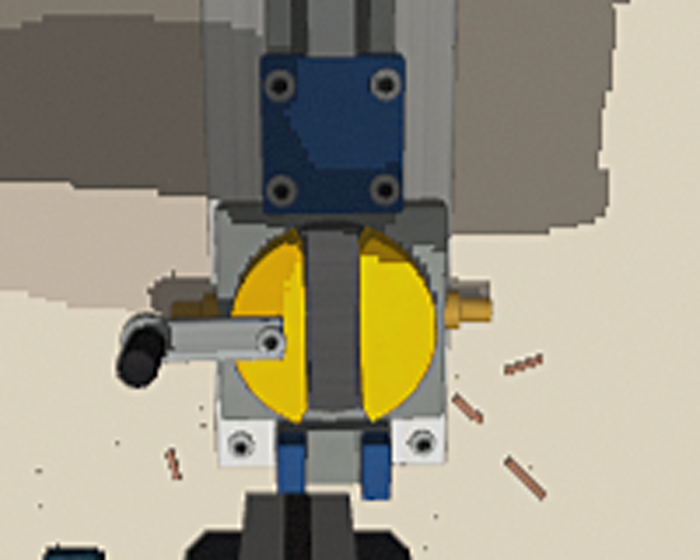

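The slot edges (crop columns 305 and 360) run parallel to the block's edges, so the disc is lined up. Now push the bar.

Run:
```python
from h import *
R=rot(np.pi/2)
ctrl.movep([.498,.268,.15],R); ctrl.movel([.498,.268,.05],vel=.15)
f0=np.array(ctrl.read_contact_force())
for y in list(np.arange(.25,.137,-.01))+list(np.arange(.137,.122,-.001)):
    ctrl.movel([.498,y,.05],vel=.06 if y>.14 else .02)
    f=np.array(ctrl.read_contact_force())-f0; print(round(y,3),np.round(f,1))
    if np.abs(f[1])>10: break
print("tcp",ctrl.read_ee_pos())
ctrl.movel([.498,y+.03,.05],vel=.1); ctrl.movel([.498,y+.03,.15],vel=.2)
ctrl.movel([.49,.06,.27],vel=.25)
p,T=wrist("w3"); cv2.imwrite("pics/w3c.png",cv2.resize(p["color"][110:310,240:440],None,fx=3,fy=3,interpolation=cv2.INTER_CUBIC))
print(ctrl.read_clock())
```

```text
0.25 [-0.2  0.5 -0.3]
0.24 [-0.8 -0.3 -0.7]
0.23 [ 0.2  0.4 -0. ]
0.22 [-0.8  0.8 -0.8]
0.21 [-0.  -0.4 -0.7]
0.2 [-0.1  0.  -0.2]
0.19 [-0.4  0.7 -0.6]
0.18 [-0.3 -0.5  0.3]
0.17 [-0.3 -0.2 -0.5]
0.16 [-0.4 -0.  -1. ]
0.15 [ 0.4 -0.3 -0.7]
0.14 [-0.  -0.  -0.8]
0.137 [-0.7  1.4 -1.6]
0.136 [-0.6  1.4 -0.5]
0.135 [-1.1  1.2 -0.6]
0.134 [ 0.2  1.6 -0.7]
0.133 [-0.5  0.5 -0.3]
0.132 [-0.3  1.6 -0.5]
0.131 [-0.5  4.5 -2. ]
0.13 [-0.7  8.3 -0.6]
0.129 [-1.7 10.6 -1.5]
tcp [0.49794919 0.13196659 0.05005945]
20.5583
```

View pics/w3c.png

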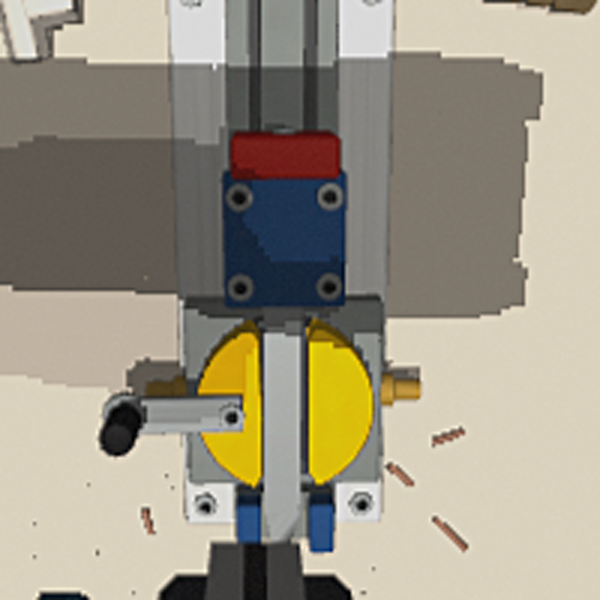

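The bar passes through the slot into the keeper, and the red plate (crop row 178) sits against the blue guide. The force rise and the stop at the predicted Y confirm it.

```bash
python3 -c "
from h import *
print(ctrl.close_job())"
```

```text
the job is handed in; nothing more can be done
None
```

The valve is locked out and the job handed in: the disc's slot is lined up, the bar is through it with its red plate against the blue guide, and the robot is clear; the hand-in returned no verdict.

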